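Set the nest block into the riveting fixture's corner and hold it for clamping

ROBOT

A 7-joint arm with a two-finger parallel gripper is mounted at the origin on the work surface. World frame = base frame: x ahead of the robot, y to its left, z up, the work surface at z = 0. Lengths are in m, angles in rad, forces in N, time in s.
With the tool pointing down it reaches from about 0.4 to 0.75 m from the base axis. Payload 19.5 kg.
Tool frame: the origin (TCP) lies midway between the tips of the shut fingers; the grasp point (between the pads) lies 19 mm behind it; z points along the fingers, x is the direction in which the jaws open and shut, and the axes are right-handed (so a half turn about z gives the same grasp; the last joint's range is limited). The gripper opens to 85 mm and grips with 20 to 120 N. Pads are 22 mm wide; open, the fingers measure 114 mm over their backs; the gripper's body (76 mm by 85 mm) begins 54 mm behind the grasp point. The pads swing forward as they close: fully open they stand 13 mm farther back than shut.
Start: joints at [1.197, 0.707, -0.028, 1.485, 0.022, 0.951, -0.075], TCP at [0.187, -0.544, 0.205] pointing down, gripper open.
Joint ranges: [-2.71, 2.71], [-0.32, 2.16], [-1.57, 1.52], [0, 2.45], [-1.46, 4.6], [0, 2.02], [-2.83, 2.83]. Speed limits (rad/s): [1.89, 1.89, 2.57, 2.57, 3.01, 3.01, 3.01].

INTERFACE

Orientations are given as a rotation vector (axis times angle).
In Python, from station import ctrl, get_image, camera_params, sign_off gives the robot as it stands.
- The arm moves only by the shell command python3 -m jog 'ROWS'. ROWS is JSON, a list of rows, each an object with "fingers": the closure, from 0 (fully open) to 1 (shut); "travel": the shift along the world's x, y, z in mm, a list of three; "turn": the turn, a rotation vector about the world's x, y, z in degrees, a list of three. A call has 1 to 8 rows; each row is the pose to reach, as a shift and turn from the pose measured when the call began; what a row does not reach only later rows make up. A row lasts 1/10 s, in which the tool goes at most 50 mm and 8.59 degrees, less where a joint would pass 70% of its speed; a pose out of reach is approached as far as the arm can. A call with a gripper value outside its range is refused whole. The fingers move at their own pace and stop on an object; the grip force is fixed at half the most. Time passes only in rows, so rows that repeat a pose let the fingers close. It gives the time, the measured TCP pose, the force and the opening at its end, in the units of the state.
- ctrl.sense(): the state, without advancing time (a new reading comes with each control period).
- get_image(name): name is "scene" or "top" or "wrist"; returns (picture, depth): 420x560x3 uint8, red, green, blue; 420x560 float32, m along the optical axis (not along the pixel's ray), 0 where there is no reading.
- camera_params(name): a dict with "fovy" (degrees; the focal length in pixels is half the picture's height over the tangent of half this angle, whatever the lens; pixels are square), "cx", "cy" (the principal point, pixels), "k1" (the pictures are not rectified: a ray, as slopes to the right and down, at radius r is drawn at 1 + k1 r^2 times it, then the intrinsics apply), "eye" and "attitude" of the camera in the world. Camera axes: x right, y down, z forward; pixel columns grow to the right and rows downward; lengths in m; the calibration is good to about 2 mm. A picture is of the moment at which its call begins: read the wrist's pose just before it. camera_params takes no time and is no camera call; for the wrist camera it gives the pose at the moment of the call.
- sign_off(): hands the job in, once; it reports no verdict.
The state is a dict: "t": time; "joint_pos": joint angles; "qvel": joint speeds; "effort": joint torques, N m; "tcp_pos": TCP position; "tcp_rot": TCP orientation; "contact_force": force on the tool from outside, world axes, zero at the start; "ft_torque": the same for the moment, N m; "finger_gap": finger opening in m.
Only numpy, scipy, OpenCV 4.12 (cv2) and the standard library are available. Lean on these libraries where they do the work, as an engineer would, in place of code of your own. Each camera call takes 0.05 s, during which the arm holds its last target.

TASK

Set up the riveting fixture: first stand the brass spacer bar on the fixture bed with its long side flush against the end stop and one end close up to the back rail (within 10 mm), and let go of it. Then set the aluminium nest block flat on the bed, its longer sides running along the rail, and press it firmly into the corner so that it bears on the rail and on the spacer at once, with the spacer squeezed against the end stop. Finish still holding the block pressed home against both, ready to be clamped, without disturbing the hammer, the orange peelers or the blade tray.

Things in the scene. Friction and masses are not known exactly. Their poses are not given: they have to be found in the camera images.
- fixture: Dark steel riveting fixture bolted down; ground, oiled faces (friction about 0.25 with spacer and block). Bed plate 170 (x) x 200 (y) x 20 mm; origin: centre of its underside, so the bed top is at z 20 mm; axes along its edges, z up. Rail (+x edge) and end stop (-y edge) form the inside corner at x +60, y -70 mm. A round anvil (radius 16, 20 mm above the bed) stands at x -50, y +65; low lugs reach y +-125.
- rail: Fixture's fixed back rail: bar 24 mm thick, 14 mm high above the bed, along fixture y from -92 to +100 mm; working face looks to fixture -x, at fixture x +60. At its far end (y +68 to +129) a strap clamp, swung aside, its black knob 50 mm above the bed. Origin: on the fixture's z axis at the bed top; axes as the fixture's.
- end_stop: Fixture's fixed end stop: bar 22 mm thick, 110 mm long (fixture x -50 to +60), 14 mm high above the bed; working face looks to fixture +y, at fixture y -70 mm. Origin: on the fixture's z axis at the bed top; axes as the fixture's.
- spacer: Loose brass bar 100 (x) x 16 (y) x 36 (z) mm, 0.45 kg, standing on its 16 mm edge. Origin: centre of its underside, z up. Taller than the stop: held by its upper part across the 16 mm, a finger passes over the stop. In place: on the bed, centre at fixture y -62 mm (x +10 if its end touches the rail), its x along the fixture's x, either way round.
- nest_block: Loose aluminium block 50 (x) x 64 (y) x 50 (z) mm, 0.4 kg, round pocket in its top with a blade that is part of it. Origin: centre of its underside, z up. Held by its upper part across the 50 mm, a finger passes over the rail; across the 64 mm it would meet the 36 mm high spacer. In place: on the bed, centre at fixture x +35, y -22 mm, its y along the fixture's y, either way round.
- hammer: Bystander: hammer 260 mm long lying on the black rubber mat (6 mm thick); origin on its underside at the middle of its length, x along the handle towards the head.
- peeler_a: Bystander: finished peeler, orange handle 110 mm with round steel blade, 156 mm long and 21 mm high in all, lying on the rubber mat; origin on its underside near the middle, x towards the blade.
- peeler_b: Bystander: another such peeler lying on the bench near the robot; origin and axes as peeler_a.
- blade_tray: Bystander: open red tray 80 x 140 x 28 mm with loose-looking steel blades, on the bench beyond the parts; origin: centre of its underside.
Mind the look-alikes: they are no part of the job. There is more than one size of the spacer; the job needs the middle-sized. There is more than one size of the nest_block; the one meant has the size given above.

How it is judged:
By the outcome, as a careful person would: the job done as asked, in the order asked, and still so for the second after the job is handed in, while the arm keeps its last pose, push and grip.
It also fails if it takes over 64 s, if anything falls off the work surface, if the arm or the gripper's body presses on something with over 40 N, if the wrist force passes 120 N, or if a joint passes its speed limit or range.

## Working session

There is one attempt and no reset: what is moved stays moved. The work goes in short steps, Python scripts to look and compute and a shell command to move; the robot and the scene stay as the last step left them, time stands still between calls to the robot, and variables do not carry over. Pictures are saved under pics/ and viewed, and the job is handed in when it is done.

```bash
ls; mkdir -p pics; python3 - <<'E'
from station import ctrl,get_image,camera_params
import cv2,numpy as np
print(ctrl.sense())
for n in ["scene","top","wrist"]:
    print(n,camera_params(n))
    im,d=get_image(n); cv2.imwrite(f"pics/{n}0.png",im[:,:,::-1]); np.savez(f"pics/{n}0.npz",im=im,d=d)
E
```

```text
pics
{'t': 0.0, 'joint_pos': array([ 1.19731277,  0.70711931, -0.02762503,  1.48498892,  0.02197157,
        0.95088838, -0.07547233]), 'qvel': array([ 0.00040392, -0.00136944,  0.00010365, -0.00175907,  0.00090394,
       -0.00229573,  0.00054392]), 'effort': array([-7.45143416e-05, -8.83221674e+01,  1.23461690e+00, -2.36163908e+01,
        1.69178500e-02,  6.65306710e-03, -2.96679264e-05]), 'tcp_pos': array([ 0.18721033, -0.54336521,  0.2047204 ]), 'tcp_rot': array([-2.55727385e+00,  1.82372271e+00,  1.41642244e-03]), 'contact_force': array([-0.32858616, -0.628765  ,  0.22305983]), 'ft_torque': array([-0.00932084, -0.02295461,  0.01885643]), 'finger_gap': 0.08540907364401032}
scene {'fovy': 53.08341192618631, 'cx': 282.03309866046015, 'cy': 208.3460270833232, 'k1': -0.1206016935619621, 'eye': array([ 1.27234429, -0.56812329,  0.71166206]), 'attitude': array([-2.01321112, -1.04131799,  0.54377805])}
top {'fovy': 50.42042262156152, 'cx': 282.81308258583994, 'cy': 208.46949031665216, 'k1': -0.026629978115289905, 'eye': array([ 0.39731657, -0.08007036,  1.05903386]), 'attitude': array([-2.15432578,  2.12097759, -0.12159895])}
wrist {'fovy': 70.51822705327103, 'cx': 279.7711475251141, 'cy': 209.88838024201922, 'k1': -0.06500045655501178, 'eye': array([ 0.25736201, -0.51944635,  0.3720434 ]), 'attitude': array([ 2.35598337, -1.68023266, -0.24892761])}
```

View pics/top0.png

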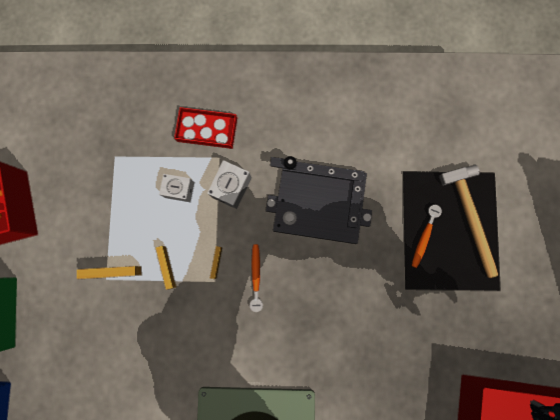

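View pics/scene0.png

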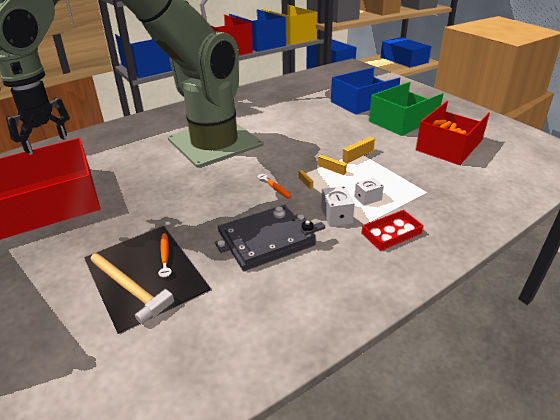

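View pics/wrist0.png

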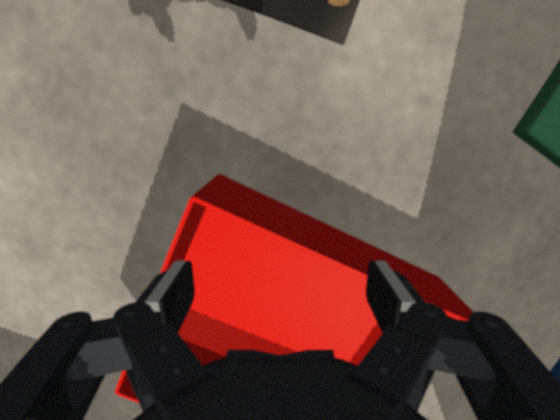

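```bash
cat > h.py <<'E'
import numpy as np,cv2
from scipy.spatial.transform import Rotation as R
def K(p,H=420):
    f=H/2/np.tan(np.radians(p['fovy'])/2); return f
def slopes(p,uv):
    uv=np.atleast_2d(np.asarray(uv,float)); f=K(p)
    d=(uv-[p['cx'],p['cy']])/f
    s=d.copy()
    for _ in range(12): s=d/(1+p['k1']*(s**2).sum(1,keepdims=True))
    return s
def rays(p,uv):
    s=slopes(p,uv); v=np.c_[s,np.ones(len(s))]
    return v@R.from_rotvec(p['attitude']).as_matrix().T
def plane(p,uv,z):
    r=rays(p,uv); e=np.asarray(p['eye']); return e+r*((z-e[2])/r[:,2])[:,None]
def cloud(p,d):
    h,w=d.shape; u,v=np.meshgrid(np.arange(w),np.arange(h))
    r=rays(p,np.c_[u.ravel(),v.ravel()])
    return (np.asarray(p['eye'])+r*d.reshape(-1,1)).reshape(h,w,3)
def proj(p,X):
    X=np.atleast_2d(X); c=(X-p['eye'])@R.from_rotvec(p['attitude']).as_matrix()
    s=c[:,:2]/c[:,2:]; r2=(s**2).sum(1,keepdims=True)
    return s*(1+p['k1']*r2)*K(p)+[p['cx'],p['cy']]
E
python3 - <<'E'
from h import *
from station import camera_params
p=camera_params('top');q=np.load('pics/top0.npz');im=q['im'];C=cloud(p,q['d'])
cv2.imwrite('pics/topc.png',cv2.resize(im[90:320,60:390],None,fx=2.4,fy=2.4,interpolation=cv2.INTER_CUBIC)[:,:,::-1])
hsv=cv2.cvtColor(im,cv2.COLOR_RGB2HSV)
for (u,v) in [(109,272),(165,264),(216,262),(175,186),(229,182),(320,200),(290,218),(330,170),(356,197),(205,128)]:
    print((u,v),C[v,u].round(4),hsv[v,u])
# by height
Z=C[...,2]
for lo,hi,roi in [(0.02,0.06,(60,230,235,300)),(0.03,0.08,(150,150,252,210))]:
    x0,y0,x1,y1=roi
    m=np.zeros(Z.shape,np.uint8); m[y0:y1,x0:x1]=((Z>lo)&(Z<hi))[y0:y1,x0:x1]
    n,l,s,c=cv2.connectedComponentsWithStats(m)
    for i in range(1,n):
        if s[i,4]<30: continue
        P=C[l==i]; z=np.percentile(P[:,2],85); T=P[P[:,2]>np.percentile(P[:,2],50)-.004]
        r=cv2.minAreaRect((T[:,:2]*1000).astype(np.float32)); print(s[i],c[i],'z',z.round(4),r)
E
```

```text
(109, 272) [0.3869 0.3389 0.0503] [ 19 184 186]
(165, 264) [0.4076 0.2158 0.0347] [ 21 179 189]
(216, 262) [0.4144 0.0993 0.0275] [ 18 188 122]
(175, 186) [0.5875 0.198  0.0485] [170  11  71]
(229, 182) [0.596  0.0705 0.0611] [ 0  9 85]
(320, 200) [ 0.5644 -0.14    0.0155] [150   8  62]
(290, 218) [ 0.5177 -0.07    0.0388] [ 13  21 110]
(330, 170) [ 0.6328 -0.162   0.0344] [ 13  19 120]
(356, 197) [ 0.5701 -0.2228  0.0309] [150   9  58]
(205, 128) [0.7406 0.1422 0.009 ] [ 75   3 188]
[156 246  19  44 387] [164.90697674 267.42894057] z 0.0388 ((400.103515625, 217.08538818359375), (99.95793914794922, 16.933345794677734), 17.371919631958008)
[209 246  12  33 188] [214.69148936 262.07978723] z 0.0295 ((414.1041564941406, 102.80572509765625), (13.073288917541504, 74.87724304199219), 81.33647918701172)
[ 77 266  63  13 602] [107.9833887  272.27574751] z 0.0512 ((385.9939270019531, 346.81500244140625), (21.612293243408203, 134.80154418945312), 4.672623634338379)
[ 207  160   43   48 1193] [228.42497904 183.35373009] z 0.068 ((594.518798828125, 73.20706176757812), (66.9292221069336, 84.6454849243164), 66.22738647460938)
[159 174  33  26 639] [175.16588419 186.69170579] z 0.0523 ((586.9418334960938, 199.271484375), (64.02045440673828, 50.418392181396484), 80.42634582519531)
```

View pics/topc.png

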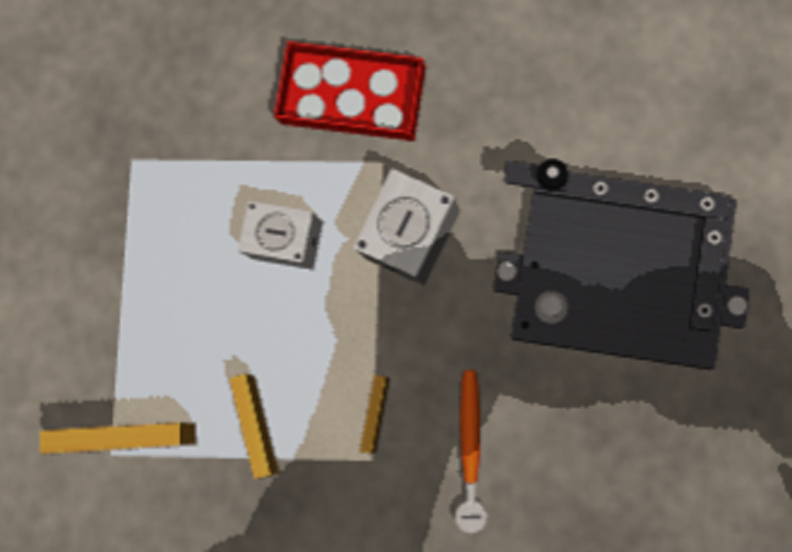

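```bash
python3 - <<'E'
from h import *
from station import camera_params,ctrl
s=ctrl.sense(); Rm=R.from_rotvec(s['tcp_rot']).as_matrix(); print(Rm.round(3), 'xaxis yaw',np.degrees(np.arctan2(Rm[1,0],Rm[0,0])))
p=camera_params('top');q=np.load('pics/top0.npz');im=q['im'];C=cloud(p,q['d'])
print('table z',np.median(C[320:340,300:380,2]), np.median(C[60:100,260:400,2]))
# fixture crop 6x
x0,y0=255,140
cr=cv2.resize(im[y0:260,x0:385],None,fx=6,fy=5,interpolation=cv2.INTER_CUBIC)
cr=np.clip(cr.astype(float)*1.8,0,255).astype(np.uint8)
cv2.imwrite('pics/fix.png',cr[:,:,::-1])
cr=cv2.resize(im[150:300,145:255],None,fx=4,fy=4,interpolation=cv2.INTER_CUBIC); cv2.imwrite('pics/cand.png',cr[:,:,::-1])
Z=C[...,2]
for r in range(155,250,6): print(r,(Z[r,258:382:5]*1000).round().astype(int))
E
```

```text
[[ 0.326 -0.945 -0.   ]
 [-0.945 -0.326  0.001]
 [-0.001  0.    -1.   ]] xaxis yaw -70.99145898270737
table z 0.0005908889509453896 0.0010292724276913523
155 [   1    2   -1    0    1   -2    3    6    1    2    0    0   -3 1059
    1    1    2    3    0    3   -2    1    0    0   -5]
161 [ 3  0  1 51 50 50 73 72  7  1 -2  2  2  1  1  2 -3  3  0 -2 -1  1  5  0
  1]
167 [ 0  2 -1 -2 50 51 72 67 36 34 34 34 36 38 35 36  4  1  2 -3  1  3  6  3
  1]
173 [-4  3 -2  2 -1 18 21 25 23 30 36 35 33 33 37 33 33 36 37 35 33 34  4  2
  5]
179 [ 0  1  1  0  0 19 19 18 19 20 22 22 20 16 22 21 22 23 33 32 34 18  1  1
  2]
185 [ 6  3  2  1  3 21 23 18 20 24 19 19 24 22 22 21 21 19 19 36 40 21 -2  1
  3]
191 [   1    0   -4    0   -1   23   21   22   25   20   20   20   22   19
   19   23   23   20   20   37   38   19    0    3 1059]
197 [  -1    4   13   10   21   21   20   19   17   18   22   22   18   19
   24   19 1059   21   25   35   36   19    2    0    5]
203 [-2  0 16 17 20 18 18 21 22 20 20 22 23 23 22 20 20 21 20 37 35  2  4 -2
  1]
209 [ 0 -2 13  8 22 21 18 19 20 19 21 20 20 18 22 20 20 22 19 35 35 17  2  0
  3]
215 [ 1  4 -5  1 21 31 42 33 23 19 21 22 20 21 23 20 20 24 21 34 35  9 18 -2
  4]
221 [-2  3  0 -3 24 21 41 34 20 20 21 21 21 18 23 22 22 16 35 37 22 12  9 -1
  1]
227 [-4  0 -4 22 22 20 21 20 20 20 18 19 20 22 21 23 25 24 21 30 23  4  3  1
  4]
233 [ 4 -2  0 -2 -1 -2 20 17 21 18 22 23 24 19 22 21 23 22 20 19 21  1  2 -1
  3]
239 [-1  1  2  0  1  0  1  5  1  2  1 -2  0  2 23 20 21 22 21 18  1  2 -1  1
  2]
245 [ 1  0  2  1  2  3 -4  2 -1  1  1  1  0  0  0  0  1  3  3 -1  3 -1  1  0
  1]
```

View pics/fix.png

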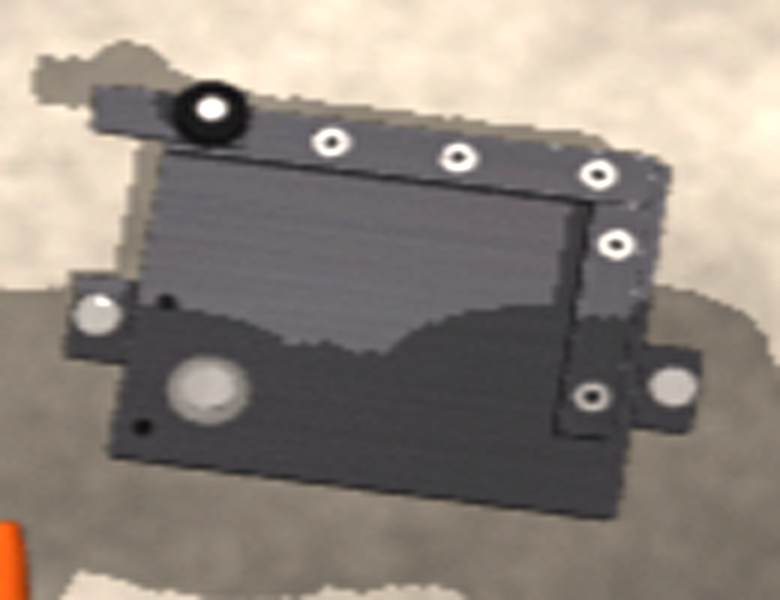

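View pics/cand.png

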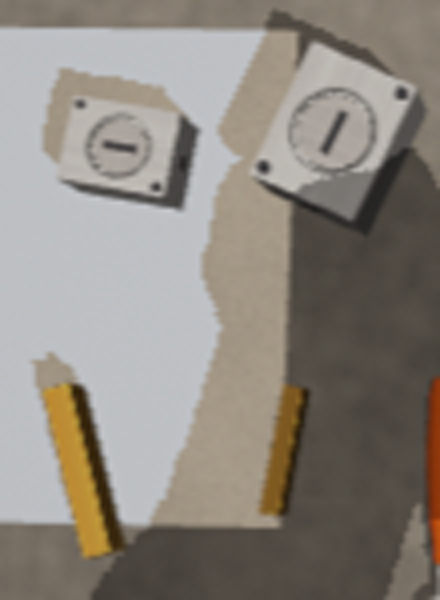

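```bash
python3 - <<'E'
from h import *
from station import camera_params
p=camera_params('top')
c=lambda *a:[(255+x/6-.4,140+y/5-.4) for x,y in a]
P=plane(p,c((107,457),(615,520)),0.02)[:,:2]*1000; print('bed near corners',P)
d=P[0]-P[1]; print(np.linalg.norm(d),'yaw',np.degrees(np.arctan2(-d[0],d[1])))
T=plane(p,c((165,150),(590,203)),0.034)[:,:2]*1000; d=T[0]-T[1]; print(T,'rail top edge yaw',np.degrees(np.arctan2(-d[0],d[1])))
S=plane(p,c((582,215),(555,433)),0.034)[:,:2]*1000; d=S[0]-S[1]; print(S,'stop yaw',np.degrees(np.arctan2(d[1],d[0])))
L=plane(p,c((98,314),(672,385)),0.02)[:,:2]*1000;d=L[0]-L[1];print('lug bolts',L,L.mean(0),'yaw',np.degrees(np.arctan2(-d[0],d[1])))
E
```

```text
bed near corners [[ 488.78337891  -29.19772596]
 [ 462.41405196 -226.33842243]]
198.89644444283985 yaw -7.6186005123024065
[[ 632.54705408  -49.6495908 ]
 [ 609.24970867 -215.50135057]] rail top edge yaw -7.996070422909368
[[ 603.50378765 -212.36982675]
 [ 501.2021717  -201.61738663]] stop yaw -6.000059276575532
lug bolts [[ 556.3596245   -24.27153281]
 [ 525.8274001  -248.83651583]] [ 541.0935123  -136.55402432] yaw -7.742552839178252
```

```bash
python3 -m jog '[{"fingers":0,"travel":[240,165,20],"turn":[0,0,0]},{"fingers":0,"travel":[240,165,20],"turn":[0,0,0]},{"fingers":0,"travel":[240,165,20],"turn":[0,0,0]},{"fingers":0,"travel":[240,165,20],"turn":[0,0,0]},{"fingers":0,"travel":[293,393,40],"turn":[0,0,0]},{"fingers":0,"travel":[293,393,40],"turn":[0,0,0]},{"fingers":0,"travel":[293,393,40],"turn":[0,0,0]},{"fingers":0,"travel":[293,393,40],"turn":[0,0,0]}]'
```

```text
t: 0.95
tcp_pos: [0.4352, -0.2474, 0.2357]
tcp_rot: [-2.557, 1.824, 0.001]
contact_force: [0.8, -0.1, -0.8]
finger_gap: 0.0854
```

```bash
python3 -m jog '[{"fingers":0,"travel":[25,105,30],"turn":[0,0,0]},{"fingers":0,"travel":[25,105,30],"turn":[0,0,0]},{"fingers":0,"travel":[25,105,30],"turn":[0,0,0]},{"fingers":0,"travel":[25,105,30],"turn":[0,0,0]},{"fingers":0,"travel":[25,105,30],"turn":[0,0,0]}]'
cat > snap.py <<'E'
import sys
from station import *
from h import *
n=sys.argv[1]; cam=sys.argv[2] if len(sys.argv)>2 else 'wrist'
p=camera_params(cam); im,d=get_image(cam)
np.savez(f'pics/{n}.npz',im=im,d=d,**p); cv2.imwrite(f'pics/{n}.png',im[:,:,::-1])
E
python3 snap.py w1
```

```text
t: 1.45
tcp_pos: [0.4599, -0.1433, 0.2655]
tcp_rot: [2.557, -1.825, -0.001]
contact_force: [-0.7, 0.0, -0.3]
finger_gap: 0.0859
```

View pics/w1.png

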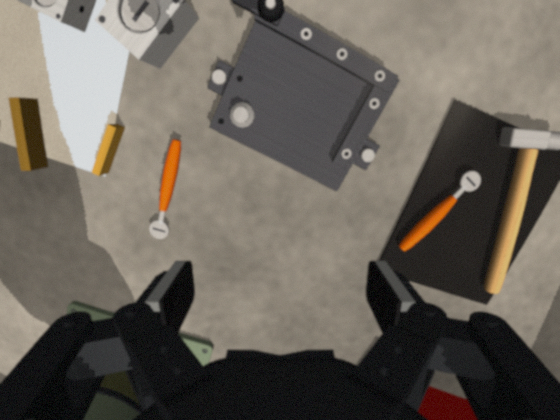

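```bash
python3 - <<'E'
from h import *
q=np.load('pics/w1.npz');im=q['im'][0:200,200:410]
cr=cv2.resize(im,None,fx=3.8,fy=3,interpolation=cv2.INTER_CUBIC) if 0 else cv2.resize(im,None,fx=3,fy=3,interpolation=cv2.INTER_CUBIC)
cv2.imwrite('pics/w1c.png',np.clip(cr*1.6,0,255).astype(np.uint8)[:,:,::-1])
E
```

```text
(no output)
```

View pics/w1c.png

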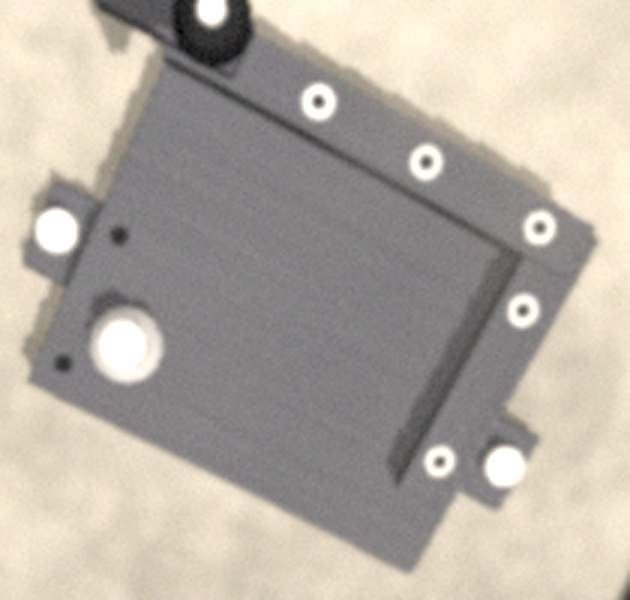

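```bash
python3 - <<'E'
from h import *
p=dict(np.load('pics/w1.npz'))
c=lambda *a:[(200+x/3-.33,y/3-.33) for x,y in a]
def yw(d): return np.degrees(np.arctan2(d[1],d[0]))
P=plane(p,c((32,380),(412,572)),0.02)[:,:2]*1000; d=P[0]-P[1]; th=yw(d)-90;print(P,np.linalg.norm(d),'yaw',th)
T=plane(p,c((172,66),(515,252)),0.034)[:,:2]*1000; print(T,'rail',yw(T[0]-T[1])-90)
S=plane(p,c((518,258),(400,480)),0.034)[:,:2]*1000; print(S,'stop',yw(S[0]-S[1]))
A=plane(p,c((318,101),(426,161),(540,228)),0.034)[:,:2]*1000; print('screws',A,yw(A[0]-A[2])-90)
B=plane(p,c((523,310),(440,461)),0.034)[:,:2]*1000; print('screws',B,yw(B[0]-B[1]))
L=plane(p,c((57,230),(505,466)),0.02)[:,:2]*1000; print('lug',L,yw(L[0]-L[1])-90)
# spacer ends top
E
```

```text
[[ 493.14030271  -32.66746347]
 [ 466.34022759 -227.22527886]] 196.39497843760265 yaw -7.8430579087419545
[[ 631.44528544  -55.19092562]
 [ 611.34745376 -213.39894011]] rail -7.239746566307801
[[ 609.57202332 -215.54262024]
 [ 505.83326828 -202.70255145]] stop -7.055792030132348
screws [[ 638.21376543 -115.1259935 ]
 [ 631.67657117 -164.79559887]
 [ 623.77763562 -219.63552957]] -7.864622487959522
screws [[ 590.90928974 -225.87603539]
 [ 519.54222354 -216.44070295]] -7.53131132938513
lug [[ 557.58018007  -25.78841259]
 [ 527.05358399 -249.24010108]] -7.77924017575495
```

```bash
python3 -m jog '[{"fingers":0,"travel":[-60,345,-80],"turn":[0,0,0]},{"fingers":0,"travel":[-60,345,-80],"turn":[0,0,0]},{"fingers":0,"travel":[-60,345,-80],"turn":[0,0,0]},{"fingers":0,"travel":[-60,345,-80],"turn":[0,0,0]},{"fingers":0,"travel":[-60,345,-80],"turn":[0,0,0]},{"fingers":0,"travel":[-60,345,-80],"turn":[0,0,0]},{"fingers":0,"travel":[-60,345,-80],"turn":[0,0,0]},{"fingers":0,"travel":[-60,345,-80],"turn":[0,0,0]}]'
python3 -m jog '[{"fingers":0,"travel":[0,0,0],"turn":[0,0,0]}]'
python3 snap.py w2
```

```text
t: 2.3
tcp_pos: [0.3984, 0.2049, 0.1839]
tcp_rot: [2.559, -1.82, -0.005]
contact_force: [0.2, -1.3, 0.1]
finger_gap: 0.0854
t: 2.4
tcp_pos: [0.3984, 0.2048, 0.1833]
tcp_rot: [2.559, -1.819, -0.005]
contact_force: [-0.3, 0.4, -0.7]
finger_gap: 0.0854
```

View pics/w2.png

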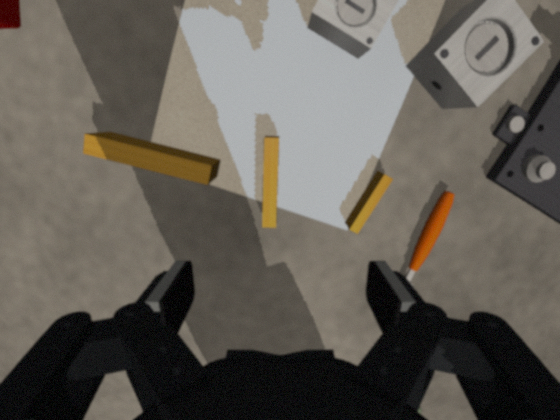

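```bash
python3 - <<'E'
from h import *
p=dict(np.load('pics/w2.npz')); im=p['im']; hsv=cv2.cvtColor(im,cv2.COLOR_RGB2HSV)
C=cloud(p,p['d'])
m=cv2.inRange(hsv,(12,120,60),(28,255,255))
n,l,s,c=cv2.connectedComponentsWithStats(m)
for i in range(1,n):
    if s[i,4]>500:
        k,_=cv2.findContours((l==i).astype(np.uint8),cv2.RETR_EXTERNAL,cv2.CHAIN_APPROX_NONE)
        X=plane(p,k[0][:,0],0.036)[:,:2]*1000
        print(s[i],c[i].round(1),'z',np.median(C[l==i][:,2]).round(4),cv2.minAreaRect(X.astype(np.float32)))
E
```

```text
[  83  132  135   53 3462] [149.  156.1] z 0.0469 ((389.30841064453125, 349.6585693359375), (30.022695541381836, 144.0505828857422), 4.3348469734191895)
[ 262  137   16   91 1262] [269.6 182.2] z 0.0344 ((402.40167236328125, 218.32168579101562), (99.18301391601562, 15.647947311401367), 17.888845443725586)
[347 172  46  61 921] [368.8 202. ] z 0.0251 ((418.0225524902344, 109.42188262939453), (19.52483558654785, 71.66356658935547), 81.5395736694336)
[ 409  193   45   78 1004] [431.6 231. ] z 0.0165 ((409.4052734375, 25.533536911010742), (98.69384765625, 20.621137619018555), 2.9074883460998535)
```

```bash
python3 -m jog '[{"fingers":0.3,"travel":[4,13.5,-50],"turn":[0,0,-1.5]},{"fingers":0.3,"travel":[4,13.5,-95],"turn":[0,0,-1.5]},{"fingers":0.3,"travel":[4,13.5,-125],"turn":[0,0,-1.5]},{"fingers":0.3,"travel":[4,13.5,-150],"turn":[0,0,-1.5]},{"fingers":0.3,"travel":[4,13.5,-165],"turn":[0,0,-1.5]},{"fingers":0.3,"travel":[4,13.5,-165],"turn":[0,0,-1.5]}]'; python3 snap.py w3
```

```text
t: 3.05
tcp_pos: [0.4028, 0.2156, 0.0171]
tcp_rot: [2.53, -1.855, -0.006]
contact_force: [0.4, -0.7, 0.3]
finger_gap: 0.0598
```

View pics/w3.png

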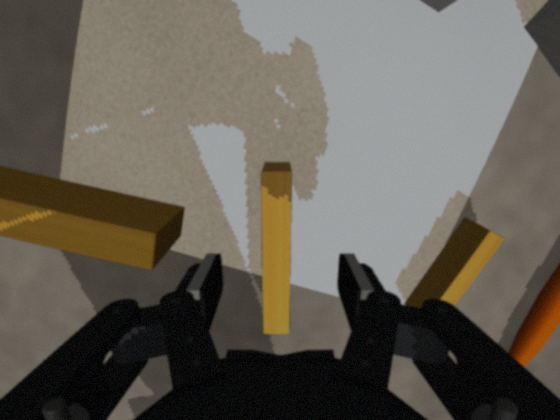

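```bash
python3 -m jog '[{"fingers":1,"travel":[0,2,1],"turn":[0,0,0]},{"fingers":1,"travel":[0,2,1],"turn":[0,0,0]},{"fingers":1,"travel":[0,2,1],"turn":[0,0,0]},{"fingers":1,"travel":[0,2,1],"turn":[0,0,0]},{"fingers":1,"travel":[0,2,1],"turn":[0,0,0]},{"fingers":1,"travel":[0,2,1],"turn":[0,0,0]}]'; python3 -m jog '[{"fingers":1,"travel":[0,0,30],"turn":[0,0,0]},{"fingers":1,"travel":[0,0,80],"turn":[0,0,0]},{"fingers":1,"travel":[0,0,105],"turn":[0,0,0]},{"fingers":1,"travel":[0,0,105],"turn":[0,0,0]}]'; python3 snap.py w4;python3 snap.py s4 scene
```

```text
t: 3.7
tcp_pos: [0.4031, 0.2182, 0.0194]
tcp_rot: [2.531, -1.855, -0.005]
contact_force: [0.0, 0.4, -0.1]
finger_gap: 0.0
t: 4.1
tcp_pos: [0.4041, 0.2188, 0.1272]
tcp_rot: [-2.533, 1.857, 0.002]
contact_force: [-0.6, 0.3, -0.6]
finger_gap: -0.0001
```

View pics/w4.png

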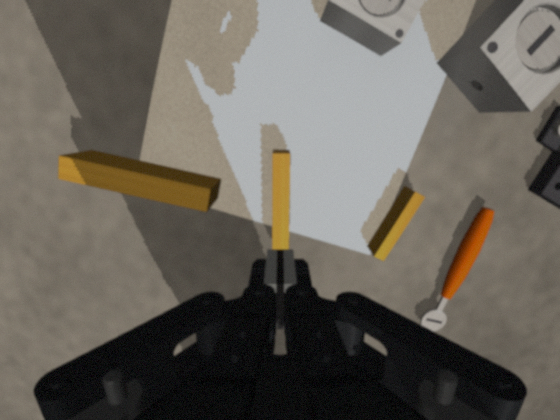

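View pics/s4.png

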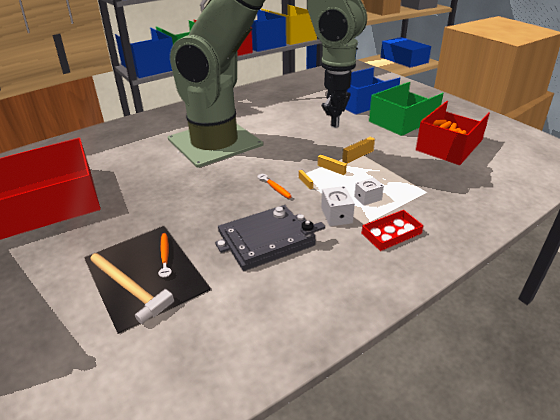

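```bash
python3 - <<'E'
from h import *
p=dict(np.load('pics/w4.npz'))
print(proj(p,np.array([[.4041,.2188,.1272],[.4041,.2188,.146]])))
print(plane(p,[(281,151),(281,248),(281,200)],0.036))
print(p['eye'],p['attitude'])
C=cloud(p,p['d']); print(C[200,281],C[252,280],C[262,272],C[270,290])
p=dict(np.load('pics/w3.npz'));print(proj(p,np.array([[.4028,.2156,.0171],[.4028,.2156,.036]])))
p=dict(np.load('pics/w3.npz'));C=cloud(p,p['d']); print(C[200,277],C[325,277],C[170,277],C[260,210],C[262,345])
E
```

```text
[[279.78014907 247.06146337]
 [279.71344908 260.93948362]]
[[0.45125042 0.23276349 0.036     ]
 [0.36493898 0.20542127 0.036     ]
 [0.40970586 0.21960479 0.036     ]]
[0.47488515 0.24078947 0.29449525] [ 2.33590006 -1.71191291 -0.25448665]
[0.4094097  0.21950854 0.03482546] [0.4152047  0.22212295 0.15938279] [0.41369573 0.22553437 0.16949465] [0.41674367 0.21801382 0.1784275 ]
[[279.86278155 247.06843387]
 [279.85596597 261.21046662]]
[0.43488691 0.22728695 0.03291005] [0.36103694 0.20424643 0.03501513] [0.45001553 0.23201086 0.03260743] [0.40441942 0.2504178  0.05861167] [0.42355547 0.19075247 0.06123173]
```

```bash
python3 - <<'E'
from h import *
p=dict(np.load('pics/w4.npz'));C=cloud(p,p['d'])
Rm=R.from_rotvec([-2.533,1.857,.002]).as_matrix(); T=np.array([.4041,.2188,.1272])
L=(C-T)@Rm*1000
for r in range(240,300,3): print(r,[tuple(L[r,c].round().astype(int)) for c in (268,274,286,292)])
im=p['im'][230:320,230:330]; cv2.imwrite('pics/w4c.png',cv2.resize(im,None,fx=6,fy=6)[:,:,::-1])
E
```

```text
240 [(np.int64(-13), np.int64(49), np.int64(128)), (np.int64(-6), np.int64(34), np.int64(93)), (np.int64(6), np.int64(34), np.int64(94)), (np.int64(13), np.int64(49), np.int64(129))]
243 [(np.int64(-13), np.int64(53), np.int64(130)), (np.int64(-6), np.int64(37), np.int64(93)), (np.int64(6), np.int64(38), np.int64(94)), (np.int64(13), np.int64(52), np.int64(128))]
246 [(np.int64(-13), np.int64(56), np.int64(130)), (np.int64(-6), np.int64(41), np.int64(94)), (np.int64(6), np.int64(40), np.int64(93)), (np.int64(13), np.int64(55), np.int64(128))]
249 [(np.int64(-6), np.int64(-12), np.int64(-29)), (np.int64(-3), np.int64(-11), np.int64(-28)), (np.int64(3), np.int64(-12), np.int64(-29)), (np.int64(6), np.int64(-12), np.int64(-29))]
252 [(np.int64(-6), np.int64(-12), np.int64(-33)), (np.int64(-3), np.int64(-12), np.int64(-34)), (np.int64(3), np.int64(-12), np.int64(-33)), (np.int64(6), np.int64(-11), np.int64(-32))]
255 [(np.int64(-6), np.int64(-12), np.int64(-36)), (np.int64(-3), np.int64(-12), np.int64(-36)), (np.int64(3), np.int64(-12), np.int64(-36)), (np.int64(6), np.int64(-12), np.int
[... 1927 characters left out ...]
)), (np.int64(-2), np.int64(-10), np.int64(-62)), (np.int64(2), np.int64(-13), np.int64(-67)), (np.int64(5), np.int64(-13), np.int64(-68))]
291 [(np.int64(-4), np.int64(-12), np.int64(-68)), (np.int64(-2), np.int64(-13), np.int64(-69)), (np.int64(2), np.int64(-12), np.int64(-68)), (np.int64(5), np.int64(-13), np.int64(-69))]
294 [(np.int64(-4), np.int64(-13), np.int64(-71)), (np.int64(-2), np.int64(-13), np.int64(-71)), (np.int64(2), np.int64(-13), np.int64(-71)), (np.int64(5), np.int64(-13), np.int64(-72))]
297 [(np.int64(-4), np.int64(-12), np.int64(-72)), (np.int64(-2), np.int64(-10), np.int64(-70)), (np.int64(2), np.int64(-14), np.int64(-75)), (np.int64(4), np.int64(-13), np.int64(-73))]
```

View pics/w4c.png

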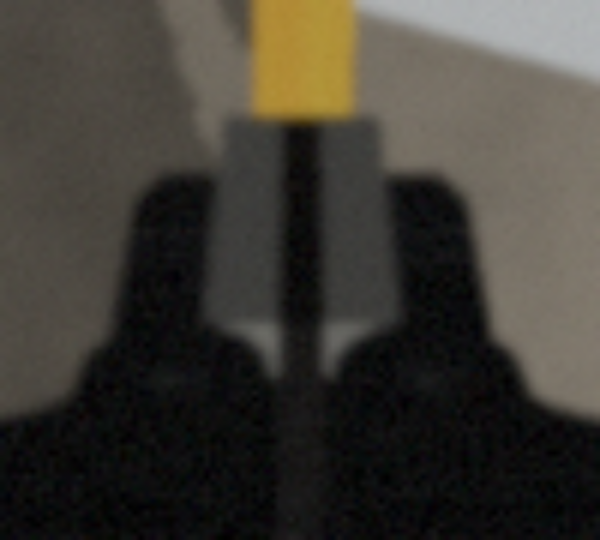

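```bash
python3 - <<'E'
from h import *
def f(n,T,rv):
    p=dict(np.load(f'pics/{n}.npz'));C=cloud(p,p['d'])
    L=(C-np.array(T))@R.from_rotvec(rv).as_matrix()*1000
    m=(L[...,1]<20)&(L[...,2]<-10)&(L[...,2]>-100)&(abs(L[...,1]+12)<3)&(p['d']>0)
    Q=L[m]; 
    for s in (-1,1):
        q=Q[(Q[:,0]*s>0)]; k=q[q[:,2]>q[:,2].max()-25]; print(n,'tip z',np.percentile(q[:,2],99).round(1),'x range',np.percentile(k[:,0],[2,98]).round(1))
f('w2',[.3984,.2048,.1833],[2.559,-1.819,-.005])
f('w3',[.4028,.2156,.0171],[2.53,-1.855,-.006])
f('w4',[.4041,.2188,.1272],[-2.533,1.857,.002])
E
```

```text
w2 tip z -43.6 x range [-49.1 -42.3]
w2 tip z -44.0 x range [42.3 49.2]
w3 tip z -16.7 x range [-123.5   -1.6]
w3 tip z -17.4 x range [ 0.1 36.2]
w4 tip z -33.1 x range [-6.6 -0.3]
w4 tip z -32.9 x range [0.1 6.4]
```

```bash
python3 -m jog '[{"fingers":0.3,"travel":[-1,-1,0],"turn":[0,0,0]},{"fingers":0.3,"travel":[-1,-1,0],"turn":[0,0,0]},{"fingers":0.3,"travel":[-1,-1,-40],"turn":[0,0,0]},{"fingers":0.3,"travel":[-1,-1,-85],"turn":[0,0,0]},{"fingers":0.3,"travel":[-1,-1,-120],"turn":[0,0,0]},{"fingers":0.3,"travel":[-1,-1,-138],"turn":[0,0,0]},{"fingers":0.3,"travel":[-1,-1,-138],"turn":[0,0,0]}]'; python3 snap.py w5
```

```text
t: 4.9
tcp_pos: [0.4008, 0.2165, -0.0159]
tcp_rot: [2.528, -1.853, -0.007]
contact_force: [-0.4, 0.1, 0.4]
finger_gap: 0.0599
```

View pics/w5.png

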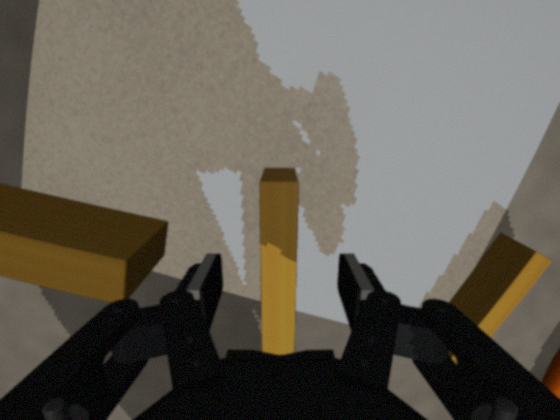

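```bash
python3 -m jog '[{"fingers":1,"travel":[1,1,5],"turn":[0,0,0]},{"fingers":1,"travel":[1,1,5],"turn":[0,0,0]},{"fingers":1,"travel":[1,1,5],"turn":[0,0,0]},{"fingers":1,"travel":[1,1,5],"turn":[0,0,0]},{"fingers":1,"travel":[1,1,5],"turn":[0,0,0]},{"fingers":1,"travel":[1,1,5],"turn":[0,0,0]}]'
```

```text
t: 5.55
tcp_pos: [0.4029, 0.218, -0.0083]
tcp_rot: [2.531, -1.856, -0.005]
contact_force: [-0.4, 0.8, 17.8]
finger_gap: 0.0147
```

```bash
python3 -m jog '[{"fingers":1,"travel":[0,0,10],"turn":[0,0,0]},{"fingers":1,"travel":[0,0,40],"turn":[0,0,0]},{"fingers":1,"travel":[0,0,80],"turn":[0,0,0]},{"fingers":1,"travel":[0,0,110],"turn":[0,0,0]},{"fingers":1,"travel":[0,0,110],"turn":[0,0,0]}]'; python3 snap.py w6
```

```text
t: 6.05
tcp_pos: [0.404, 0.2187, 0.1053]
tcp_rot: [-2.532, 1.857, 0.002]
contact_force: [-0.3, 0.1, -5.1]
finger_gap: 0.0146
```

View pics/w6.png

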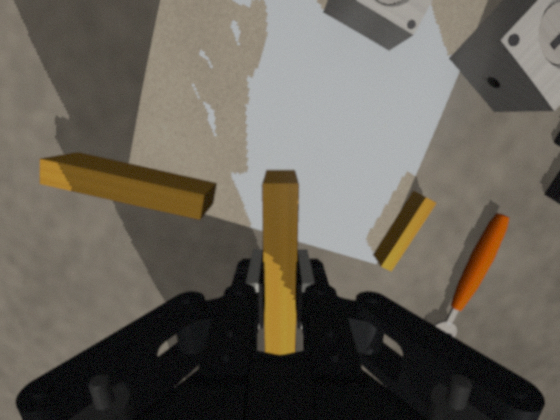

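```bash
python3 -m jog '[{"fingers":1,"travel":[30,-40,10],"turn":[0,0,0]},{"fingers":1,"travel":[50,-85,15],"turn":[0,0,-5]},{"fingers":1,"travel":[70,-130,15],"turn":[0,0,-10]},{"fingers":1,"travel":[90,-175,15],"turn":[0,0,-15]},{"fingers":1,"travel":[105,-220,15],"turn":[0,0,-20]},{"fingers":1,"travel":[120,-265,15],"turn":[0,0,-25]},{"fingers":1,"travel":[132,-310,15],"turn":[0,0,-25]},{"fingers":1,"travel":[145,-350,15],"turn":[0,0,-25]}]'
```

```text
t: 6.9
tcp_pos: [0.5478, -0.134, 0.1172]
tcp_rot: [2.069, -2.362, -0.006]
contact_force: [1.0, 1.6, -4.8]
finger_gap: 0.0147
```

```bash
python3 -m jog '[{"fingers":1,"travel":[8,-40,-10],"turn":[0,0,0]},{"fingers":1,"travel":[10.5,-60.5,-40],"turn":[0,0,0]},{"fingers":1,"travel":[10.5,-60.5,-65],"turn":[0,0,0]},{"fingers":1,"travel":[10.5,-60.5,-72],"turn":[0,0,0]},{"fingers":1,"travel":[10.5,-60.5,-72],"turn":[0,0,0]}]';python3 snap.py w7;python3 snap.py s7 scene;python3 snap.py t7 top
```

```text
t: 7.4
tcp_pos: [0.5576, -0.1936, 0.044]
tcp_rot: [2.069, -2.36, -0.009]
contact_force: [0.6, -0.1, -4.6]
finger_gap: 0.0147
```

View pics/w7.png

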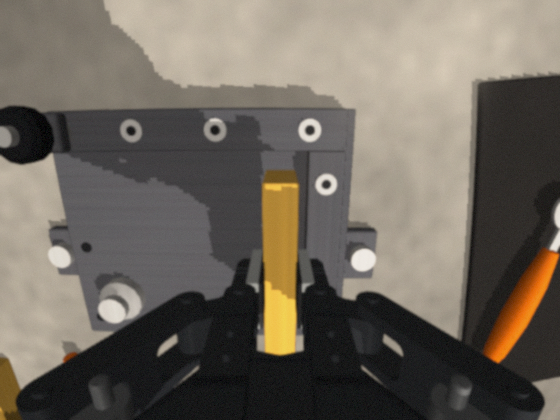

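View pics/s7.png

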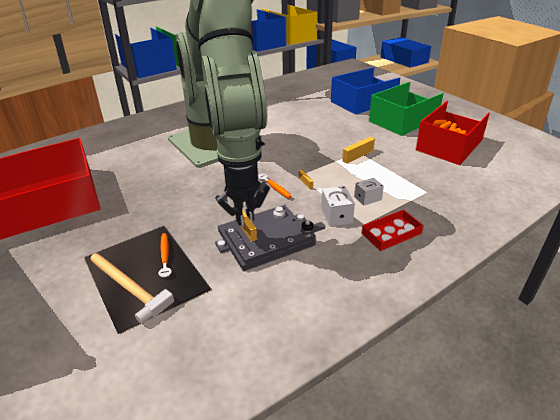

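```bash
python3 - <<'E'
from h import *
p=dict(np.load('pics/w7.npz'))
cv2.imwrite('pics/w7c.png',np.clip(cv2.resize(p['im'][90:270,200:380],None,fx=4,fy=3.3,interpolation=cv2.INTER_CUBIC)*1.7,0,255).astype(np.uint8)[:,:,::-1])
T=np.array([.5576,-.1936]);th=np.radians(-7.7);ex=np.array([np.cos(th),np.sin(th)]);ey=np.array([-ex[1],ex[0]])
def rel(uv,z):
    X=plane(p,uv,z)[:,:2]-T; return (np.c_[X@ex,X@ey]*1000).round(1)
print('rail edge',rel([(100,151),(200,151),(300,151)],.034)); print('stop edge',rel([(307,160),(307,220)],.034))
print('bar far end bottom?',rel([(265,170),(298,170)],.052), rel([(264,185),(298,185)],.088))
E
```

```text
rail edge [[ 57.5 109. ]
 [ 56.9  47.7]
 [ 57.  -11.4]]
stop edge [[ 51.7 -15.7]
 [ 14.1 -16.8]]
bar far end bottom? [[48.6  8.4]
 [48.7 -9.4]] [[48.3  7. ]
 [48.3 -7.4]]
```

View pics/w7c.png

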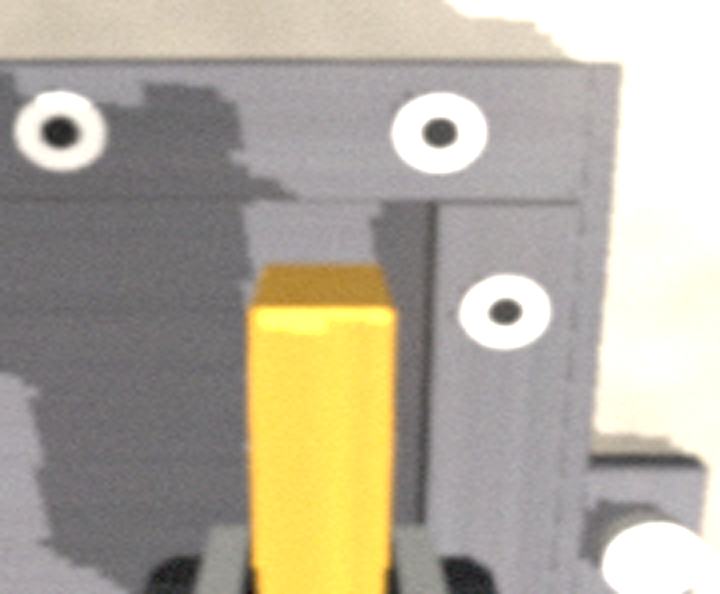

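```bash
python3 -m jog '[{"fingers":1,"travel":[4.7,-6.7,-12],"turn":[0,0,0]},{"fingers":1,"travel":[4.7,-6.7,-24],"turn":[0,0,0]},{"fingers":1,"travel":[4.7,-6.7,-28],"turn":[0,0,0]},{"fingers":1,"travel":[4.7,-6.7,-28],"turn":[0,0,0]}]'; python3 -m jog '[{"fingers":1,"travel":[0,0,-2],"turn":[0,0,0]},{"fingers":1,"travel":[0,0,-2],"turn":[0,0,0]}]'
```

```text
t: 7.95
tcp_pos: [0.5631, -0.2005, 0.0173]
tcp_rot: [2.071, -2.361, -0.006]
contact_force: [0.4, -0.3, -4.6]
finger_gap: 0.0146
t: 8.15
tcp_pos: [0.563, -0.2004, 0.0152]
tcp_rot: [2.07, -2.361, -0.006]
contact_force: [-0.8, -0.9, -4.6]
finger_gap: 0.0146
```

```bash
python3 -m jog '[{"fingers":1,"travel":[0,0,-3],"turn":[0,0,0]},{"fingers":1,"travel":[0,0,-3],"turn":[0,0,0]}]'; python3 -m jog '[{"fingers":1,"travel":[0,0,-2],"turn":[0,0,0]},{"fingers":1,"travel":[0,0,-2],"turn":[0,0,0]}]'
```

```text
t: 8.35
tcp_pos: [0.5629, -0.2003, 0.012]
tcp_rot: [2.07, -2.361, -0.007]
contact_force: [0.1, 0.4, -4.4]
finger_gap: 0.0145
t: 8.55
tcp_pos: [0.5633, -0.2007, 0.0117]
tcp_rot: [2.071, -2.361, -0.005]
contact_force: [-7.3, 2.2, 27.0]
finger_gap: 0.0146
```

```bash
python3 -m jog '[{"fingers":1,"travel":[-0.15,-1,-0.2],"turn":[0,0,0]},{"fingers":1,"travel":[-0.3,-2,-0.2],"turn":[0,0,0]},{"fingers":1,"travel":[-0.3,-2,-0.2],"turn":[0,0,0]}]'
```

```text
t: 8.85
tcp_pos: [0.5632, -0.2028, 0.0117]
tcp_rot: [2.071, -2.362, -0.004]
contact_force: [-0.6, 1.1, 6.5]
finger_gap: 0.0146
```

```bash
python3 -m jog '[{"fingers":1,"travel":[-0.15,-1,0],"turn":[0,0,0]},{"fingers":1,"travel":[-0.15,-1.2,0],"turn":[0,0,0]}]'
```

```text
t: 9.05
tcp_pos: [0.5632, -0.2034, 0.0117]
tcp_rot: [-2.071, 2.362, 0.005]
contact_force: [-0.2, 5.7, 4.0]
finger_gap: 0.0144
```

```bash
python3 -m jog '[{"fingers":1,"travel":[-0.15,-1,0],"turn":[0,0,0]},{"fingers":1,"travel":[-0.15,-1.2,0],"turn":[0,0,0]}]'
```

```text
t: 9.25
tcp_pos: [0.5632, -0.2034, 0.0117]
tcp_rot: [-2.071, 2.361, 0.007]
contact_force: [-1.2, 9.2, 5.8]
finger_gap: 0.0145
```

```bash
python3 snap.py w8; python3 - <<'E'
from h import *
from station import ctrl
s=ctrl.sense(); print(s['ft_torque'],s['contact_force'])
p=dict(np.load('pics/w8.npz'))
cv2.imwrite('pics/w8c.png',np.clip(cv2.resize(p['im'][90:360,190:390],None,fx=3.5,fy=2.2,interpolation=cv2.INTER_CUBIC)*1.7,0,255).astype(np.uint8)[:,:,::-1])
E
```

```text
[ 1.78772917  0.15479449 -0.27339889] [-0.82011783  7.44643009  5.46849325]
```

View pics/w8c.png

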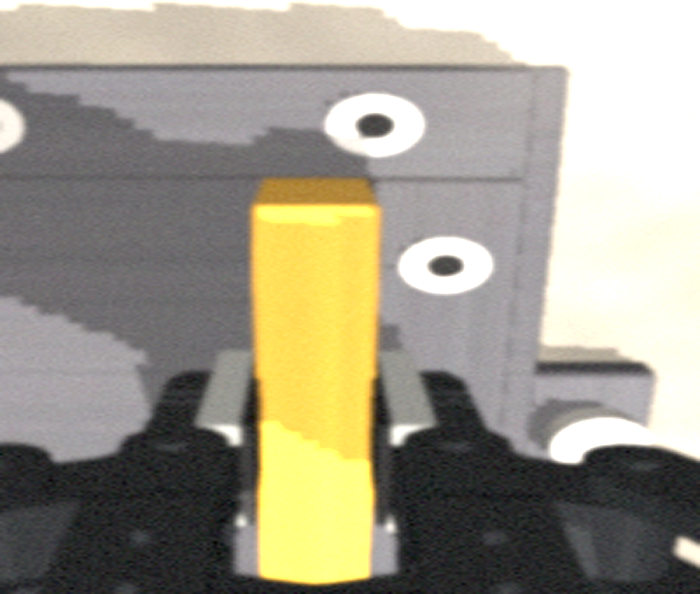

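```bash
python3 -m jog '[{"fingers":1,"travel":[-0.15,-0.8,0],"turn":[0,0,-0.5]},{"fingers":1,"travel":[-0.15,-0.8,0],"turn":[0,0,-0.5]}]'; python3 -c "
from station import ctrl;print(ctrl.sense()['ft_torque'])"
```

```text
t: 9.5
tcp_pos: [0.5632, -0.2034, 0.0118]
tcp_rot: [-2.06, 2.369, 0.008]
contact_force: [-0.0, 5.0, 3.7]
finger_gap: 0.0143
[1.29405596 0.09396176 0.08957178]
```

```bash
python3 -m jog '[{"fingers":1,"travel":[-0.15,-0.8,0],"turn":[0,0,-0.5]},{"fingers":1,"travel":[-0.15,-0.8,0],"turn":[0,0,-0.5]}]'; python3 -c "
from station import ctrl;print(ctrl.sense()['ft_torque'])"
```

```text
t: 9.7
tcp_pos: [0.5633, -0.2033, 0.0118]
tcp_rot: [-2.05, 2.377, 0.01]
contact_force: [0.5, 6.4, 4.0]
finger_gap: 0.0147
[1.3508689  0.01847469 0.24385757]
```

```bash
python3 -m jog '[{"fingers":1,"travel":[-0.1,-0.8,0],"turn":[0,0,0.55]},{"fingers":1,"travel":[-0.1,-0.8,0],"turn":[0,0,0.55]},{"fingers":0.6,"travel":[0,-0.1,0],"turn":[0,0,0.55]},{"fingers":0.6,"travel":[0,0,0],"turn":[0,0,0.55]},{"fingers":0.6,"travel":[0,0,0],"turn":[0,0,0.55]}]'; python3 -m jog '[{"fingers":0.6,"travel":[0,0,10],"turn":[0,0,0]},{"fingers":0.6,"travel":[0,0,40],"turn":[0,0,0]},{"fingers":0.6,"travel":[0,0,80],"turn":[0,0,0]},{"fingers":0.6,"travel":[0,0,120],"turn":[0,0,0]},{"fingers":0.6,"travel":[-10,30,150],"turn":[0,0,0]},{"fingers":0.6,"travel":[-10,30,150],"turn":[0,0,0]}]';python3 snap.py w9
```

```text
t: 10.2
tcp_pos: [0.5632, -0.2035, 0.0117]
tcp_rot: [-2.062, 2.367, 0.009]
contact_force: [-0.3, -0.2, -0.2]
finger_gap: 0.0341
t: 10.8
tcp_pos: [0.5543, -0.1709, 0.1663]
tcp_rot: [-2.062, 2.361, 0.004]
contact_force: [0.2, 0.1, -0.9]
finger_gap: 0.0346
```

View pics/w9.png

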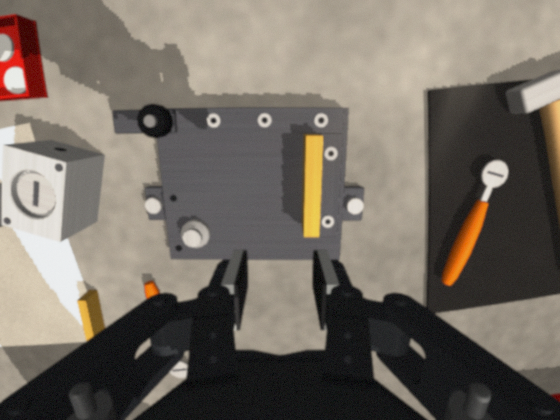

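```bash
python3 - <<'E'
from h import *
p=dict(np.load('pics/w9.npz'))
cv2.imwrite('pics/w9c.png',np.clip(cv2.resize(p['im'][95:250,250:370],None,fx=5,fy=3.8,interpolation=cv2.INTER_CUBIC)*1.5,0,255).astype(np.uint8)[:,:,::-1])
hsv=cv2.cvtColor(p['im'],cv2.COLOR_RGB2HSV); m=cv2.inRange(hsv,(12,120,60),(28,255,255)); m[:,:270]=0
k,_=cv2.findContours(m,cv2.RETR_EXTERNAL,cv2.CHAIN_APPROX_NONE);k=max(k,key=len)
X=plane(p,k[:,0],0.056)[:,:2]*1000;r=cv2.minAreaRect(X.astype(np.float32));print(r)
th=np.radians(-7.8);ex=np.array([np.cos(th),np.sin(th)]);ey=np.array([-ex[1],ex[0]])
E=plane(p,[(190,132),(250,132),(290,132)],.034)[:,:2]*1000
print('rail',E@ex,'bar',np.percentile(X@ex,[1,99]),np.percentile(X@ey,[1,99]),'corner',np.array([610,-215.5])@ex,np.array([610,-215.5])@ey)
E
```

```text
((554.5819091796875, -439.9700622558594), (123.65006256103516, 20.382360458374023), 6.688375473022461)
rail [636.66729305 636.32020433 636.31703194] bar [553.55442294 670.5784969 ] [-385.47129425 -337.42007525] corner 633.6028885471732 -130.7196604366704
```

View pics/w9c.png

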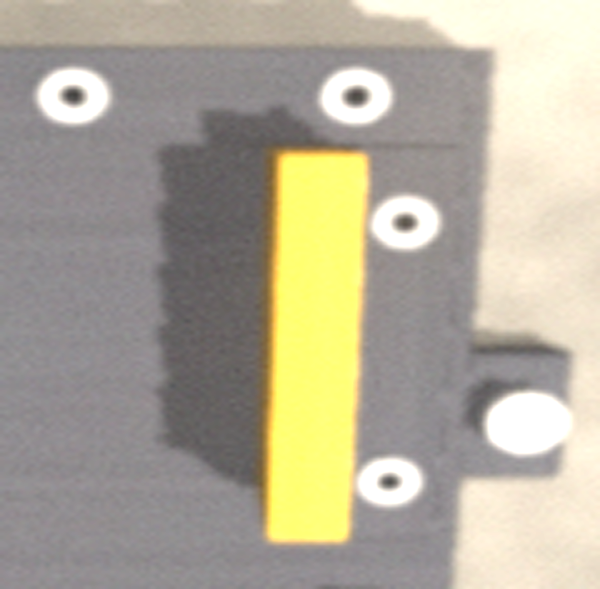

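```bash
python3 - <<'E'
from h import *
p=dict(np.load('pics/w9.npz'))
hsv=cv2.cvtColor(p['im'],cv2.COLOR_RGB2HSV); m=cv2.inRange(hsv,(12,120,60),(28,255,255)); m[:,:290]=0;m[:,345:]=0;m[250:]=0
k,_=cv2.findContours(m,cv2.RETR_EXTERNAL,cv2.CHAIN_APPROX_NONE);k=max(k,key=len)
X=plane(p,k[:,0],0.056)[:,:2]*1000;print(cv2.minAreaRect(X.astype(np.float32)))
th=np.radians(-7.8);ex=np.array([np.cos(th),np.sin(th)]);ey=np.array([-ex[1],ex[0]])
E=plane(p,[(200,132.7),(290,132.7)],.034)[:,:2]*1000
print('rail',E@ex,'bar',np.percentile(X@ex,[0,1,99,100]),np.percentile(X@ey,[1,99]))
E
```

```text
((562.9422607421875, -201.69297790527344), (18.027992248535156, 100.48091125488281), 82.2485122680664)
rail [635.90501655 635.64661624] bar [534.86612705 535.92823606 635.3403578  635.35156939] [-132.40189726 -114.48185406]
```

```bash
python3 -m jog '[{"fingers":0.2,"travel":[0,30,20],"turn":[0,0,8]},{"fingers":0,"travel":[0,60,30],"turn":[0,0,16]},{"fingers":0,"travel":[0,95,30],"turn":[0,0,24]},{"fingers":0,"travel":[0,130,30],"turn":[0,0,32]},{"fingers":0,"travel":[0,165,30],"turn":[0,0,40]},{"fingers":0,"travel":[0,200,30],"turn":[0,0,48]},{"fingers":0,"travel":[0,235,30],"turn":[0,0,56]},{"fingers":0,"travel":[0,265,30],"turn":[0,0,64]}]'
```

```text
t: 11.65
tcp_pos: [0.5538, 0.0938, 0.194]
tcp_rot: [-3.007, 0.904, 0.009]
contact_force: [0.2, -0.6, -0.3]
finger_gap: 0.0855
```

```bash
python3 -m jog '[{"fingers":0,"travel":[10,35,0],"turn":[0,0,8]},{"fingers":0,"travel":[20,70,0],"turn":[0,0,16]},{"fingers":0,"travel":[30,90,0],"turn":[0,0,23.9]},{"fingers":0,"travel":[33,95,0],"turn":[0,0,23.9]},{"fingers":0,"travel":[33,95,0],"turn":[0,0,23.9]}]';python3 snap.py w10
```

```text
t: 12.15
tcp_pos: [0.5869, 0.1883, 0.1933]
tcp_rot: [-3.13, 0.267, 0.011]
contact_force: [0.9, -0.0, 0.7]
finger_gap: 0.0853
```

View pics/w10.png

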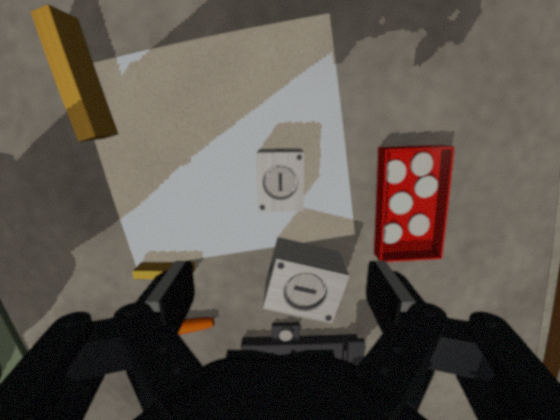

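```bash
python3 - <<'E'
from h import *
p=dict(np.load('pics/w10.npz'))
cv2.imwrite('pics/w10c.png',np.clip(cv2.resize(p['im'][135:225,240:325],None,fx=6,fy=6,interpolation=cv2.INTER_CUBIC)*1.1,0,255).astype(np.uint8)[:,:,::-1])
C=cloud(p,p['d']); m=np.zeros(C.shape[:2],np.uint8); m[135:225,240:325]=(abs(C[135:225,240:325,2]-.05)<.006)
m=cv2.morphologyEx(m,cv2.MORPH_OPEN,np.ones((3,3)))
k,_=cv2.findContours(m,cv2.RETR_EXTERNAL,cv2.CHAIN_APPROX_NONE);k=max(k,key=len)
X=plane(p,k[:,0],0.05)[:,:2]*1000;print(cv2.minAreaRect(X.astype(np.float32)),cv2.boundingRect(k),np.median(C[...,2][m>0]))
E
```

```text
((588.31103515625, 199.44146728515625), (62.706912994384766, 49.755855560302734), 80.86567687988281) (256, 152, 48, 59) 0.048394764487616454
```

View pics/w10c.png

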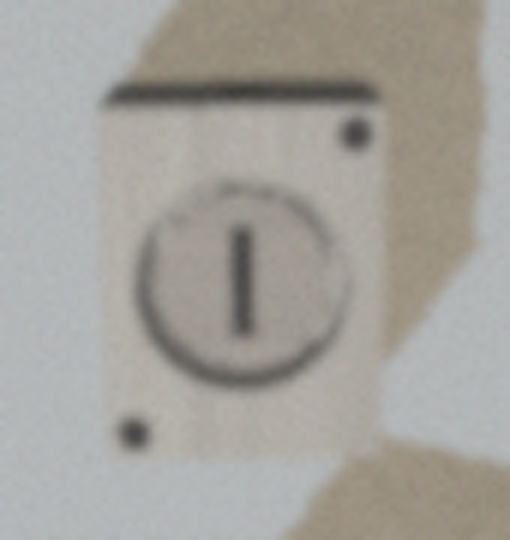

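```bash
python3 -m jog '[{"fingers":0,"travel":[1.4,11,-45],"turn":[0,0,0.5]},{"fingers":0,"travel":[1.4,11,-90],"turn":[0,0,0.5]},{"fingers":0,"travel":[1.4,11,-130],"turn":[0,0,0.5]},{"fingers":0,"travel":[1.4,11,-165],"turn":[0,0,0.5]},{"fingers":0,"travel":[1.4,11,-190],"turn":[0,0,0.5]},{"fingers":0,"travel":[1.4,11,-205],"turn":[0,0,0.5]},{"fingers":0,"travel":[1.4,11,-205],"turn":[0,0,0.5]}]';python3 snap.py w11
```

```text
t: 12.9
tcp_pos: [0.5875, 0.1973, -0.0126]
tcp_rot: [3.129, -0.257, -0.013]
contact_force: [-0.9, 0.1, 0.2]
finger_gap: 0.0855
```

View pics/w11.png

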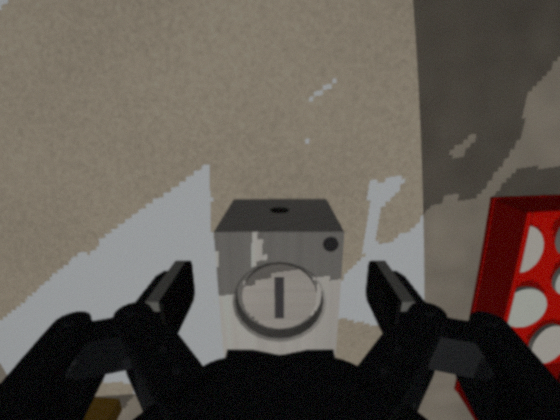

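Centred (block spans columns 215–343, fingers at 190/368). Close.

```bash
python3 -m jog '[{"fingers":1,"travel":[0.8,2,-1.5],"turn":[0,0,0]},{"fingers":1,"travel":[0.8,2,-1.5],"turn":[0,0,0]},{"fingers":1,"travel":[0.8,2,-1.5],"turn":[0,0,0]},{"fingers":1,"travel":[0.8,2,-1.5],"turn":[0,0,0]},{"fingers":1,"travel":[0.8,2,-1.5],"turn":[0,0,0]}]';python3 -c "
from station import ctrl;print(ctrl.sense()['ft_torque'])"
```

```text
t: 13.45
tcp_pos: [0.5895, 0.2, -0.0115]
tcp_rot: [3.131, -0.257, -0.008]
contact_force: [-2.1, -0.2, 7.9]
finger_gap: 0.0494
[-0.08322958  0.3535631   0.04005246]
```

```bash
python3 -m jog '[{"fingers":1,"travel":[0,0,10],"turn":[0,0,0]},{"fingers":1,"travel":[0,0,40],"turn":[0,0,0]},{"fingers":1,"travel":[0,0,85],"turn":[0,0,0]},{"fingers":1,"travel":[0,0,120],"turn":[0,0,0]},{"fingers":1,"travel":[0,0,120],"turn":[0,0,0]}]';python3 snap.py w12
```

```text
t: 13.95
tcp_pos: [0.5914, 0.2008, 0.1139]
tcp_rot: [-3.128, 0.257, -0.002]
contact_force: [0.4, 0.1, -3.8]
finger_gap: 0.0491
```

View pics/w12.png

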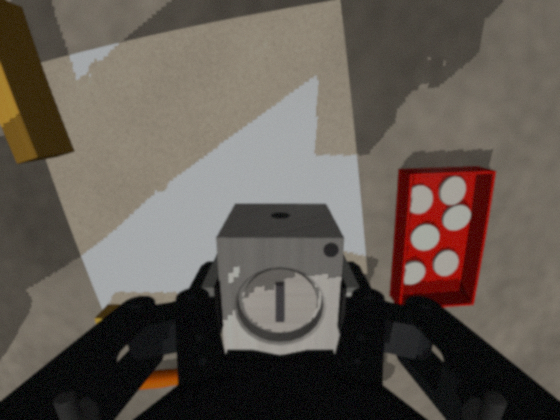

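```bash
python3 -m jog '[{"fingers":1,"travel":[0,-30,5],"turn":[0,0,0]},{"fingers":1,"travel":[-1,-75,5],"turn":[0,0,0]},{"fingers":1,"travel":[-2,-120,5],"turn":[0,0,0.5]},{"fingers":1,"travel":[-3,-165,5],"turn":[0,0,1]},{"fingers":1,"travel":[-3,-210,5],"turn":[0,0,1.6]},{"fingers":1,"travel":[-3,-255,5],"turn":[0,0,1.6]},{"fingers":1,"travel":[-3,-300,5],"turn":[0,0,1.6]},{"fingers":1,"travel":[-3,-335,5],"turn":[0,0,1.6]}]'; python3 -m jog '[{"fingers":1,"travel":[0,-15,-10],"turn":[0,0,0]},{"fingers":1,"travel":[0,-22,-40],"turn":[0,0,0]},{"fingers":1,"travel":[0,-22,-60],"turn":[0,0,0]},{"fingers":1,"travel":[0,-22,-60],"turn":[0,0,0]}]'; python3 snap.py w13
```

```text
t: 14.8
tcp_pos: [0.5864, -0.1378, 0.1153]
tcp_rot: [-3.134, 0.216, 0.005]
contact_force: [0.0, 1.4, -3.6]
finger_gap: 0.0492
t: 15.2
tcp_pos: [0.5846, -0.1591, 0.0523]
tcp_rot: [-3.132, 0.215, 0.014]
contact_force: [-0.5, -0.9, -3.3]
finger_gap: 0.0493
```

View pics/w13.png

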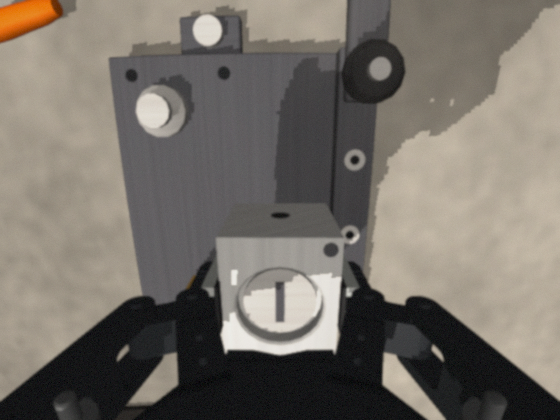

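```bash
python3 -m jog '[{"fingers":1,"travel":[4,-0.5,-15],"turn":[0,-0.2,0]},{"fingers":1,"travel":[4,-0.5,-30],"turn":[0,-0.2,0]},{"fingers":1,"travel":[4,-0.5,-37],"turn":[0,-0.2,0]},{"fingers":1,"travel":[4,-0.5,-38],"turn":[0,-0.2,0]}]'; python3 -m jog '[{"fingers":1,"travel":[0,0,-1.5],"turn":[0,0,0]},{"fingers":1,"travel":[0,0,-1.5],"turn":[0,0,0]}]'
```

```text
t: 15.65
tcp_pos: [0.5891, -0.1593, 0.0151]
tcp_rot: [-3.132, 0.215, 0.007]
contact_force: [0.4, -0.0, -3.5]
finger_gap: 0.0494
t: 15.85
tcp_pos: [0.5891, -0.1593, 0.0136]
tcp_rot: [-3.132, 0.215, 0.007]
contact_force: [0.1, -0.2, -3.2]
finger_gap: 0.0495
```

```bash
python3 -m jog '[{"fingers":1,"travel":[0,0,-3],"turn":[0,0,0]},{"fingers":1,"travel":[0,0,-3.5],"turn":[0,0,0]}]'; python3 -m jog '[{"fingers":1,"travel":[0,0,-2],"turn":[0,0,0]},{"fingers":1,"travel":[0,0,-2],"turn":[0,0,0]}]'
```

```text
t: 16.05
tcp_pos: [0.5891, -0.1593, 0.0101]
tcp_rot: [-3.132, 0.215, 0.006]
contact_force: [-0.1, -0.1, -3.0]
finger_gap: 0.0492
t: 16.25
tcp_pos: [0.5894, -0.1594, 0.0084]
tcp_rot: [-3.133, 0.215, 0.005]
contact_force: [-0.4, -0.1, 1.7]
finger_gap: 0.0494
```

```bash
python3 -m jog '[{"fingers":1,"travel":[1,-2,-0.3],"turn":[0,0,0]},{"fingers":1,"travel":[2.3,-4,-0.3],"turn":[0,0,0]},{"fingers":1,"travel":[3.3,-5.5,-0.3],"turn":[0,0,0]},{"fingers":1,"travel":[3.3,-5.5,-0.3],"turn":[0,0,0]}]'
```

```text
t: 16.65
tcp_pos: [0.5932, -0.165, 0.0084]
tcp_rot: [-3.132, 0.215, 0.004]
contact_force: [0.1, 1.6, 5.0]
finger_gap: 0.0493
```

```bash
python3 -m jog '[{"fingers":1,"travel":[-0.15,-1.2,-0.3],"turn":[0,0,0]},{"fingers":1,"travel":[-0.3,-2,-0.3],"turn":[0,0,0]},{"fingers":1,"travel":[-0.3,-2,-0.3],"turn":[0,0,0]}]'; python3 -m jog '[{"fingers":1,"travel":[-0.1,-1,-0.3],"turn":[0,0,0]},{"fingers":1,"travel":[-0.1,-1,-0.3],"turn":[0,0,0]}]';python3 -c "
from station import ctrl;print(ctrl.sense()['ft_torque'])"
```

```text
t: 16.95
tcp_pos: [0.5932, -0.1651, 0.0085]
tcp_rot: [-3.13, 0.213, 0.004]
contact_force: [-3.4, 12.2, 10.0]
finger_gap: 0.0491
t: 17.15
tcp_pos: [0.5932, -0.1651, 0.0085]
tcp_rot: [-3.128, 0.212, 0.004]
contact_force: [-3.7, 8.1, 8.7]
finger_gap: 0.0495
[ 1.40541575  0.85595331 -0.112932  ]
```

```bash
python3 -m jog '[{"fingers":1,"travel":[0.9,-0.8,-0.5],"turn":[0,0,0]},{"fingers":1,"travel":[1.8,-1,-0.5],"turn":[0,0,0]},{"fingers":1,"travel":[1.8,-1,-0.5],"turn":[0,0,0]}]'; python3 snap.py w14; python3 snap.py t14 top;python3 snap.py s14 scene
```

```text
t: 17.45
tcp_pos: [0.5933, -0.165, 0.0085]
tcp_rot: [-3.127, 0.211, 0.01]
contact_force: [-19.1, 9.7, 23.4]
finger_gap: 0.0492
```

View pics/w14.png

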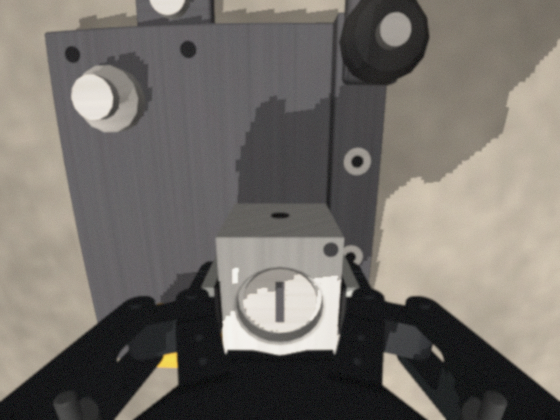

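```bash
python3 - <<'E'
from h import *
p=dict(np.load('pics/s14.npz')); im=p['im']
uv=proj(p,np.array([[.593,-.167,.05]]))[0].astype(int); print(uv)
u,v=uv; cv2.imwrite('pics/s14c.png',np.clip(cv2.resize(im[v-60:v+60,u-80:u+80],None,fx=5,fy=5,interpolation=cv2.INTER_CUBIC)*1.4,0,255).astype(np.uint8)[:,:,::-1])
E
```

```text
[262 233]
```

View pics/s14c.png

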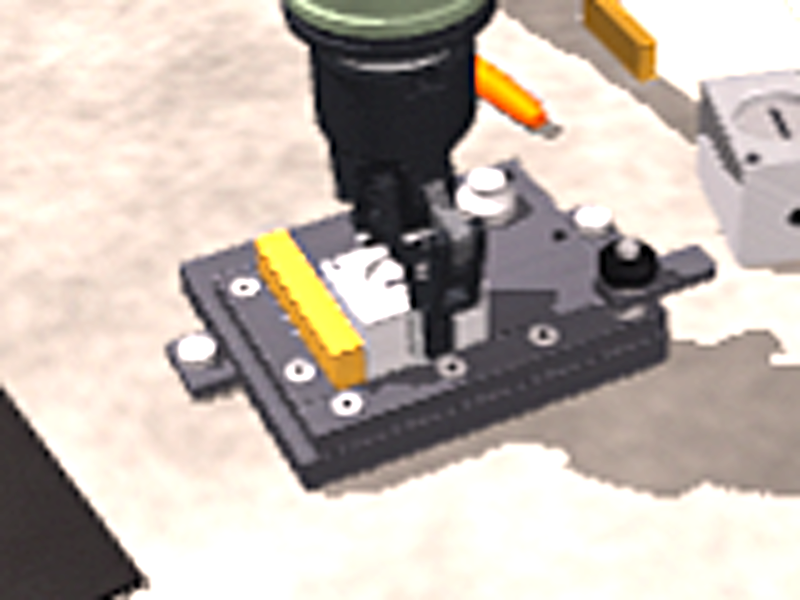

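```bash
python3 - <<'E'
from h import *
p=dict(np.load('pics/t14.npz')); im=p['im']
cv2.imwrite('pics/t14c.png',np.clip(cv2.resize(im[150:255,255:385],None,fx=6,fy=5.5,interpolation=cv2.INTER_CUBIC)*1.7,0,255).astype(np.uint8)[:,:,::-1])
p=dict(np.load('pics/s14.npz'))
cv2.imwrite('pics/s14d.png',np.clip(cv2.resize(p['im'][205:275,210:290],None,fx=9,fy=8,interpolation=cv2.INTER_CUBIC)*1.2,0,255).astype(np.uint8)[:,:,::-1])
E
```

```text
(no output)
```

View pics/t14c.png

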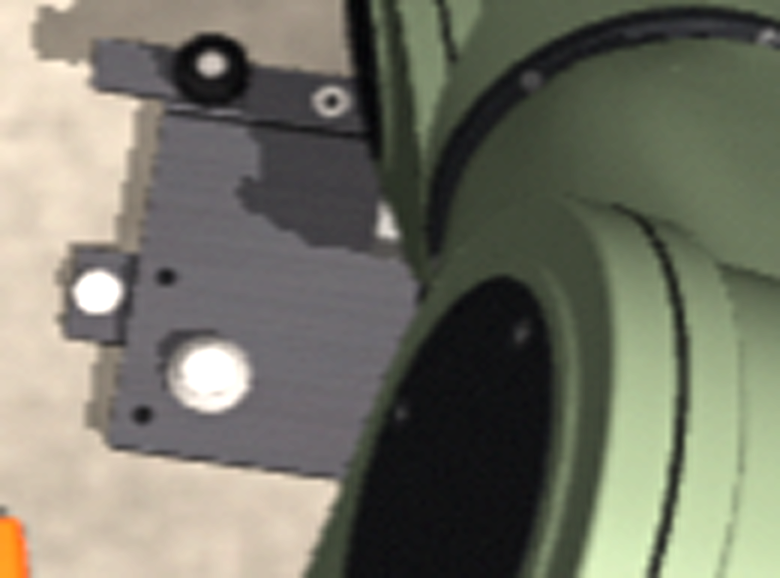

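View pics/s14d.png

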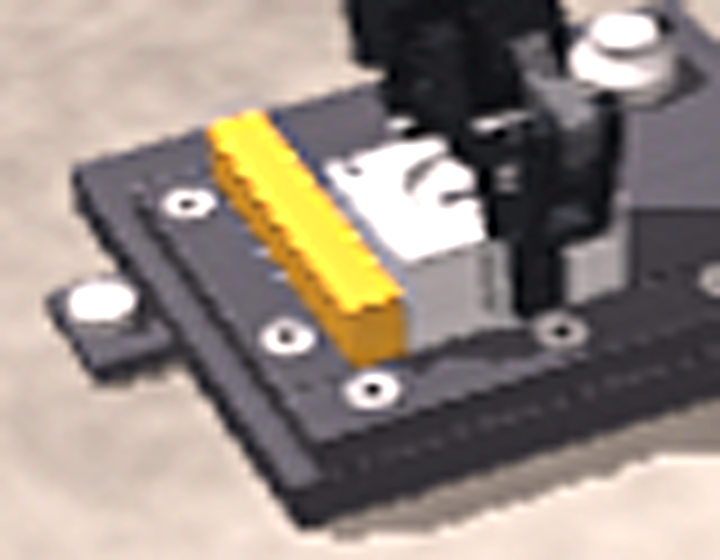

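```bash
python3 -m jog '[{"fingers":1,"travel":[1.0,-1.2,-0.4],"turn":[-0.4,0,0]},{"fingers":1,"travel":[1.2,-2.2,-0.4],"turn":[-0.4,0,0]},{"fingers":1,"travel":[1.2,-2.2,-0.4],"turn":[-0.4,0,0]},{"fingers":1,"travel":[1.2,-2.2,-0.4],"turn":[-0.4,0,0]}]';python3 -c "
from station import ctrl;s=ctrl.sense();print(s['ft_torque'],s['contact_force'],s['effort'].round(1))"
```

```text
t: 18.0
tcp_pos: [0.5932, -0.1652, 0.0085]
tcp_rot: [-3.132, 0.21, 0.015]
contact_force: [-16.1, 13.7, 21.0]
finger_gap: 0.0491
[ 2.70842756  3.2138903  -0.02842246] [-16.05042794  13.71902103  21.02477046] [  5.6 -94.9  -0.  -23.    3.   -3.9   0.1]
```

```bash
python3 -m jog '[{"fingers":1,"travel":[1.0,-2.2,-0.3],"turn":[-0.2,-0.3,0]},{"fingers":1,"travel":[1.0,-3.2,-0.3],"turn":[-0.2,-0.3,0]},{"fingers":1,"travel":[1.0,-3.2,-0.3],"turn":[-0.2,-0.3,0]},{"fingers":1,"travel":[1.0,-3.2,-0.3],"turn":[-0.2,-0.3,0]}]';python3 -c "
from station import ctrl;s=ctrl.sense();print(s['ft_torque'],s['contact_force'])"
```

```text
t: 18.4
tcp_pos: [0.5933, -0.1652, 0.0085]
tcp_rot: [-3.131, 0.208, 0.011]
contact_force: [-13.5, 20.3, 17.6]
finger_gap: 0.0496
[ 3.87434559  2.83213595 -0.44759923] [-13.4899591   20.30401386  17.57884108]
```

```bash
python3 -m jog '[{"fingers":1,"travel":[1.2,-2.8,-0.3],"turn":[-0.2,-0.2,-0.3]},{"fingers":1,"travel":[1.2,-2.8,-0.3],"turn":[-0.2,-0.2,-0.3]},{"fingers":1,"travel":[1.2,-2.8,-0.3],"turn":[-0.2,-0.2,-0.3]}]';python3 -c "
from station import ctrl;s=ctrl.sense();print(s['ft_torque'],s['contact_force'])"; python3 snap.py s15 scene; python3 snap.py w15; python3 - <<'E'
from h import *
p=dict(np.load('pics/s15.npz'))
cv2.imwrite('pics/s15d.png',np.clip(cv2.resize(p['im'][205:275,210:290],None,fx=9,fy=8,interpolation=cv2.INTER_CUBIC)*1.0,0,255).astype(np.uint8)[:,:,::-1])
E
```

```text
t: 18.7
tcp_pos: [0.5932, -0.1651, 0.0085]
tcp_rot: [-3.131, 0.213, 0.011]
contact_force: [-15.6, 18.3, 19.2]
finger_gap: 0.049
[3.43305525 3.02951398 0.3412702 ] [-15.59616684  18.30677293  19.21818321]
```

View pics/s15d.png

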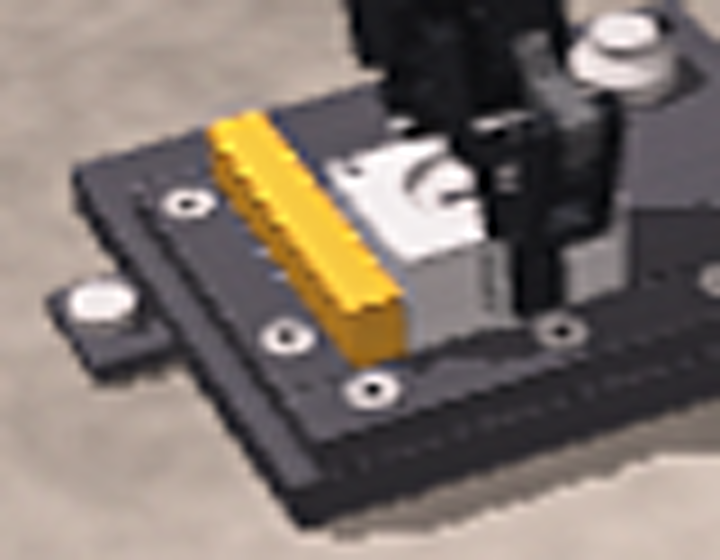

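View pics/w15.png

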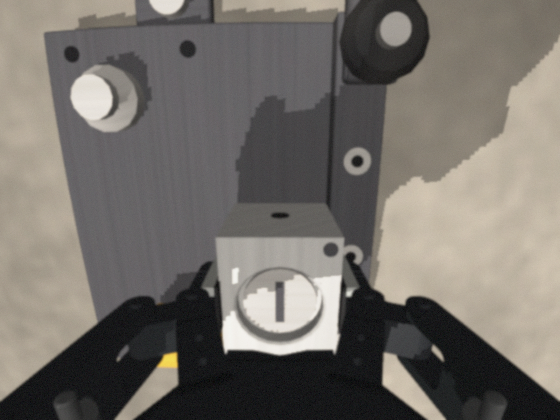

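```bash
python3 -m jog '[{"fingers":1,"travel":[1.3,-2.8,-0.3],"turn":[-0.2,-0.2,0]},{"fingers":1,"travel":[1.3,-2.8,-0.3],"turn":[-0.2,-0.2,0]},{"fingers":1,"travel":[1.3,-2.8,-0.3],"turn":[-0.2,-0.2,0]},{"fingers":1,"travel":[1.3,-2.8,-0.3],"turn":[-0.2,-0.2,0]},{"fingers":1,"travel":[1.3,-2.8,-0.3],"turn":[-0.2,-0.2,0]},{"fingers":1,"travel":[1.3,-2.8,-0.3],"turn":[-0.2,-0.2,0]}]';python3 -c "
from station import ctrl;s=ctrl.sense();print(s['ft_torque'],s['contact_force'])"; python3 snap.py s16 scene; python3 - <<'E'
from h import *
p=dict(np.load('pics/s16.npz')); im=p['im']
hsv=cv2.cvtColor(im,cv2.COLOR_RGB2HSV); m=cv2.inRange(hsv,(12,120,60),(28,255,255));m[:200]=0;m[:,:220]=0;m[:,262:]=0;m[260:]=0
# spacer top face: brighter
top=((m>0)&(hsv[...,2]>200)).astype(np.uint8); k,_=cv2.findContours(top,cv2.RETR_EXTERNAL,cv2.CHAIN_APPROX_NONE);k=max(k,key=len)
X=plane(p,k[:,0],0.056)[:,:2]*1000;print(cv2.boundingRect(k),cv2.minAreaRect(X.astype(np.float32)))
E
```

```text
t: 19.4
tcp_pos: [0.5932, -0.1652, 0.0084]
tcp_rot: [-3.131, 0.211, 0.01]
contact_force: [-16.0, 17.4, 20.2]
finger_gap: 0.0493
[ 3.51483941  3.24388944 -0.03444048] [-15.96789615  17.43791676  20.16634537]
(233, 219, 22, 25) ((560.6502075195312, -203.50120544433594), (16.752595901489258, 100.13243865966797), 82.2384033203125)
```

View pics/s16.png

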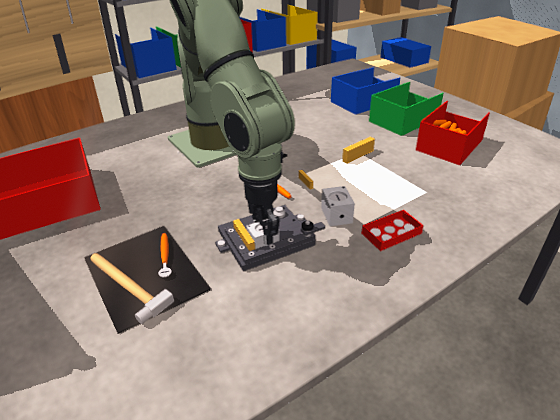

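```bash
python3 -c "
from station import sign_off,ctrl;print(sign_off());print(ctrl.sense()['t'])"
```

```text
the job is handed in; nothing more can be done
None
the job is handed in; nothing more can be done
```

I stood the middle-sized (100 mm) spacer on the bed against the end stop and let go of it. I then set the 50 × 64 mm block beside it and pressed it into the corner. The job was handed in at about 19.4 s, with the block still gripped and pressed.

**Last checks**
- **Push:** about 18 N on the rail, 15 N towards the spacer and stop, and 20 N down. The twist was near zero, and the block did not move when I pushed harder.
- **Spacer:** in the last scene image it stood upright, at −7.8° against the fixture's −7.8°. I estimated its gap to the rail at 0–4 mm when it was released.
- **Bystanders:** the hammer, the peeler on the mat and the tray looked undisturbed in that view. The peeler near the robot was mostly hidden by the arm.

**What failed or disagreed**
- **First grasp:** it closed on nothing, because the real fingertips sit about 29 mm behind the stated TCP. I corrected for this from the depth image, and nothing had moved.
- **Spacer position:** the block met the spacer about 2 mm earlier than I predicted. The image after releasing the spacer also put it 1.7 mm off the contact estimate. Since it did not move under the push, I took this as measurement error and not a gap at the stop. The arm hid the stop face, so I could not check it directly.

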